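# Confirm picks on the parts bins

## Robot

A 7-joint arm with a two-finger parallel gripper is mounted at the origin on the work surface. World frame = base frame: x ahead of the robot, y to its left, z up, the work surface at z = 0. Lengths are in m, angles in degrees, forces in N, time in s.
With the tool pointing down it reaches from about 0.425 to 0.875 m from the base axis. Payload 4.7 kg.
Tool frame: the origin (TCP) lies at the very end of the fingers, on their centre line; the grasp point (between the pads) lies 19 mm behind it; z points along the fingers, x is the direction in which the jaws open and shut, and the axes are right-handed (so a half turn about z gives the same grasp; the last joint's range is limited). The gripper opens to 87 mm and grips with 3 to 60 N. Pads are 19 mm wide; open, the fingers measure 117 mm over their backs; the gripper's body (75 mm by 190 mm) begins 51 mm behind the grasp point.
Start: joints at [64.865, 18.392, -4.016, 83.108, 1.295, 78.541, -3.26], TCP at [0.284, -0.585, 0.223] pointing down, gripper open.
Joint ranges: [-163.93, 163.93], [-17.29, 119.83], [-79.2, 71.16], [3.27, 140.29], [-89.18, 269.18], [5.43, 117.66], [-154.24, 154.24]. Speed limits (degrees/s): [147.25, 147.25, 180, 180, 180, 180, 180].

## Interface

Orientations are given as [roll, pitch, yaw] about the fixed x, y, z axes, in that order (R = Rz(yaw) Ry(pitch) Rx(roll)).
In Python, from cell import sensors, vision, env gives the robot as it stands.
- The arm moves only by the shell command python3 -m inch 'ROWS' [OPENING] [FORCE]. ROWS is a JSON object of lists of equal length, an entry for each row: "dp": the shift along the tool's x, y, z in m, a list of three; "turn": the turn about the tool's z in degrees. A call has 1 to 8 rows; each row shifts and turns the commanded pose from where the row before left it, along the tool's axes as they then stand; what a row does not reach is not made up. A row lasts 1/8 s, in which the tool goes at most 62.5 mm and 10.7 degrees, less where a joint would pass 70% of its speed; a pose out of reach is approached as far as the arm can. A call is refused whole if a number of a shift passes 0.0625 or a number of a turn 10.7, either way. A call with a gripper value outside its range is refused whole. OPENING is the closure, from -1 (fully open) to 1 (shut), set as the call begins (- or left out, the last holds). The fingers move at their own pace and stop on an object; FORCE is the grip in N (left out, the last holds). Time passes only in rows, so rows that do not move let the fingers close. It gives the time, the measured TCP pose, the force and the opening at its end, in the units of the state.
- sensors.get_obs(): the state, without advancing time (a new reading comes with each control period).
- vision.read_camera(name): name is "scene" or "side" or "wrist"; returns the picture (420x560x3 uint8, blue, green, red); there is no depth.
- vision.get_calibration(name): a dict with "K" (3x3 intrinsics, pixels), "pose" (4x4, takes a point from camera to world coordinates). Camera axes: x right, y down, z forward; pixel columns grow to the right and rows downward; lengths in m; the calibration is good to about 2 mm. A picture is of the moment at which its call begins: read the wrist's pose just before it. get_calibration takes no time and is no camera call; for the wrist camera it gives the pose at the moment of the call.
- env.sign_off(): hands the job in, once; it reports no verdict.
The state is a dict: "time_s": time; "qpos": joint angles; "joint_velocities": joint speeds; "effort": joint torques, N m; "tool_pos": TCP position; "tool_rot": TCP orientation; "force": force on the tool from outside, world axes, zero at the start; "wrist_torque": the same for the moment, N m; "grip_width": finger opening in m.
Only numpy, scipy, OpenCV 4.12 (cv2) and the standard library are available. Lean on these libraries where they do the work, as an engineer would, in place of code of your own. Each camera call takes 0.05 s, during which the arm holds its last target.

## Task

Confirm a picked order by lightly pressing down the push keys on the bins in this order: first the bin of bearing rings, then the bin of steel balls, then the bin of straight pins. Each key stays down once pressed; push it gently, about to the bottom, and leave the key of the bin of small cartons up. Press only with the fingertips: do not lift or shift any bin, and leave the jar, the yellow carton and the can where they are.

Things in the scene. Friction and masses are not known exactly. Their poses are not given: they have to be found in the camera images.
- bin_rings: loose blue plastic pick bin filled with eight flat steel bearing rings (51 mm across, stacked two deep); 185 long (x) x 120 wide (y) x 55 mm high, about 0.9 kg. The bins differ only in the stock, which stays below 65 mm. Origin: centre of the underside; z up; the block with the push key is its -x end (towards the robot): 45 x 120 mm, flat top at 50 mm, centre 67.5 mm from the origin.
- top_rings (a point): centre of the top face of the push key of the bin of rings: a round white upright key 32 mm in diameter, standing 20 mm proud of the block (70 mm above the table) when up; this point moves with the key.
- key_rings (a joint): travel of that key, m: 0 up (not confirmed), 0.012 fully down. It moves straight down under a light push of about 3 N, against steady friction with no spring, so it stays wherever it is left; at the end of its travel it meets a soft stop that gives from 4 N on, 1 N per mm, for up to 8 mm, its top then level with the block, and springs back when let go.
- bin_balls: loose blue plastic pick bin filled with steel balls 31 mm in diameter; 185 long (x) x 120 wide (y) x 55 mm high, about 0.9 kg. The bins differ only in the stock, which stays below 65 mm. Origin: centre of the underside; z up; the block with the push key is its -x end (towards the robot): 45 x 120 mm, flat top at 50 mm, centre 67.5 mm from the origin.
- top_balls (a point): centre of the top face of the push key of the bin of balls: a round white upright key 32 mm in diameter, standing 20 mm proud of the block (70 mm above the table) when up; this point moves with the key.
- key_balls (a joint): travel of that key, m: 0 up (not confirmed), 0.012 fully down. It moves straight down under a light push of about 3 N, against steady friction with no spring, so it stays wherever it is left; at the end of its travel it meets a soft stop that gives from 4 N on, 1 N per mm, for up to 8 mm, its top then level with the block, and springs back when let go.
- bin_pins: loose blue plastic pick bin filled with straight steel pins about 20 mm thick and 100 mm long lying side by side; 185 long (x) x 120 wide (y) x 55 mm high, about 0.9 kg. The bins differ only in the stock, which stays below 65 mm. Origin: centre of the underside; z up; the block with the push key is its -x end (towards the robot): 45 x 120 mm, flat top at 50 mm, centre 67.5 mm from the origin.
- top_pins (a point): centre of the top face of the push key of the bin of pins: a round white upright key 32 mm in diameter, standing 20 mm proud of the block (70 mm above the table) when up; this point moves with the key.
- key_pins (a joint): travel of that key, m: 0 up (not confirmed), 0.012 fully down. It moves straight down under a light push of about 3 N, against steady friction with no spring, so it stays wherever it is left; at the end of its travel it meets a soft stop that gives from 4 N on, 1 N per mm, for up to 8 mm, its top then level with the block, and springs back when let go.
- bin_cartons: loose blue plastic pick bin filled with six small plain cardboard cartons (39 x 49 x 42 mm); 185 long (x) x 120 wide (y) x 55 mm high, about 0.9 kg. The bins differ only in the stock, which stays below 65 mm. Origin: centre of the underside; z up; the block with the push key is its -x end (towards the robot): 45 x 120 mm, flat top at 50 mm, centre 67.5 mm from the origin.
- top_cartons (a point): centre of the top face of the push key of the bin of cartons: a round white upright key 32 mm in diameter, standing 20 mm proud of the block (70 mm above the table) when up; this point moves with the key.
- key_cartons (a joint): travel of that key, m: 0 up (not confirmed), 0.012 fully down. It moves straight down under a light push of about 3 N, against steady friction with no spring, so it stays wherever it is left; at the end of its travel it meets a soft stop that gives from 4 N on, 1 N per mm, for up to 8 mm, its top then level with the block, and springs back when let go.
- grease_jar: loose closed jar with a black cap, 40 mm in diameter, 45 mm high, standing on top of the cartons in the bin of cartons (its top about 100 mm above the table); origin at the centre of its underside
- yellow_carton: loose closed yellow carton with a black band, 60 x 90 x 60 mm, beyond the bins; origin at the centre of its underside
- spray_can: loose closed can, 56 mm in diameter, 150 mm high, standing beyond the bins; origin at the centre of its underside
Things that resemble listed ones, but are neither listed nor needed, are in the scene too. Leave any green look-alike of the bin_rings alone.

How it is judged:
By the outcome, as a careful person would: the job done as asked, in the order asked, and still so for the second after the job is handed in, with the robot touching nothing.
It also fails if it takes over 48 s, if anything falls off the work surface, if the arm or the gripper's body presses on something with over 40 N, if the wrist force passes 120 N, or if a joint passes its speed limit or range.

## Working session

There is one attempt and no reset: what is moved stays moved. The work goes in short steps, Python scripts to look and compute and a shell command to move; the robot and the scene stay as the last step left them, time stands still between calls to the robot, and variables do not carry over. Pictures are saved under pics/ and viewed, and the job is handed in when it is done.

```bash
mkdir -p pics
python3 - <<'E'
from cell import sensors, vision, env
import cv2
for n in ("scene","side"):
    cv2.imwrite(f"pics/{n}0.png",vision.read_camera(n))
    c=vision.get_calibration(n);print(n,c["K"],c["pose"])
o=sensors.get_obs();print(o)
E
```

```text
scene [[386.26226149   0.         278.92938502]
 [  0.         386.26226149 211.19275993]
 [  0.           0.           1.        ]] [[ 0.45173069  0.58559453 -0.67306644  1.07372445]
 [ 0.89209862 -0.30492228  0.33344034 -0.27261312]
 [-0.00997211 -0.75106688 -0.66015082  0.58540404]
 [ 0.          0.          0.          1.        ]]
side [[385.94688293   0.         282.69741737]
 [  0.         385.94688293 212.85260798]
 [  0.           0.           1.        ]] [[-0.8265294  -0.3410381   0.44781934  0.25380392]
 [-0.56265143  0.47721927 -0.67504454  0.49530589]
 [ 0.01650789 -0.80991035 -0.58632134  0.4783606 ]
 [ 0.          0.          0.          1.        ]]
{'time_s': 0.1, 'qpos': array([64.86496888, 18.43448757, -4.01520005, 83.16916378,  1.29571477,
       78.54126402, -3.26273569]), 'joint_velocities': array([ 0.05662316, -0.04069629, -0.05839655, -0.12385216, -0.03184062,
       -0.00755588,  0.05394005]), 'effort': array([ 1.24747480e-04, -4.92569911e+01, -4.05487949e-01, -3.13398600e+01,
       -6.42043306e-02,  3.95285001e-02,  5.07692721e-05]), 'tool_pos': array([ 0.28408445, -0.58406852,  0.22156357]), 'tool_rot': array([ 1.79993637e+02,  9.96421212e-02, -6.40582597e+01]), 'force': array([-0.27677587,  0.37652968, -0.06914466]), 'wrist_torque': array([ 0.00904147, -0.01897582, -0.03837744]), 'grip_width': 0.08725549245071916}
```

View pics/scene0.png

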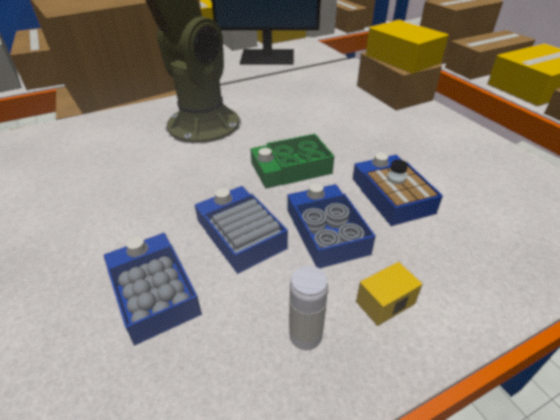

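View pics/side0.png

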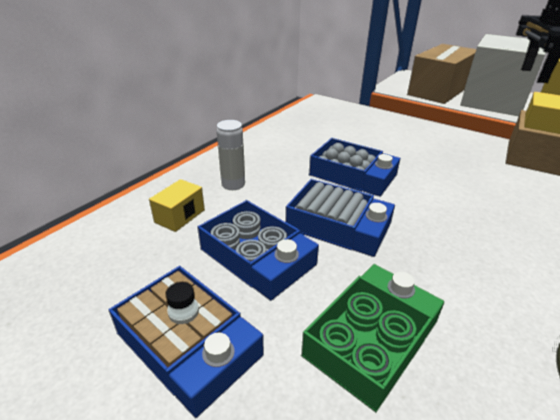

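The scene view shows four blue bins with keys at about: balls (136,247), pins (222,196), rings (316,191), cartons with the jar on top (381,160). There is also a green look-alike with its key at (265,155), which I will leave alone. In the side view the keys are at balls (385,160), pins (377,211), rings (287,250) and cartons (217,347). I'll enlarge these to confirm.

Run:
```python
import cv2,numpy as np
a=cv2.imread("pics/scene0.png");b=cv2.imread("pics/side0.png")
S={'balls':((136,247),(385,160)),'pins':((222,196),(377,211)),'rings':((316,191),(287,250))}
rows=[]
for k,(p,q) in S.items():
    r=[]
    for im,(u,v) in((a,p),(b,q)):
        c=im[v-20:v+20,u-26:u+26]
        r.append(cv2.resize(c,None,fx=5,fy=5,interpolation=cv2.INTER_CUBIC))
    rows.append(np.hstack(r))
cv2.imwrite("pics/keys.png",np.vstack(rows))
c=np.hstack([a[130:350,90:390]]);cv2.imwrite("pics/crop.png",cv2.resize(c,None,fx=2.6,fy=2.6,interpolation=cv2.INTER_CUBIC))
```

```text
(no output)
```

View pics/keys.png

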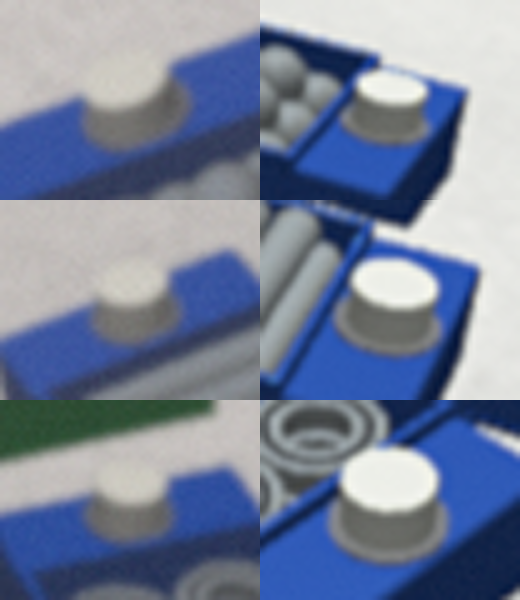

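View pics/crop.png

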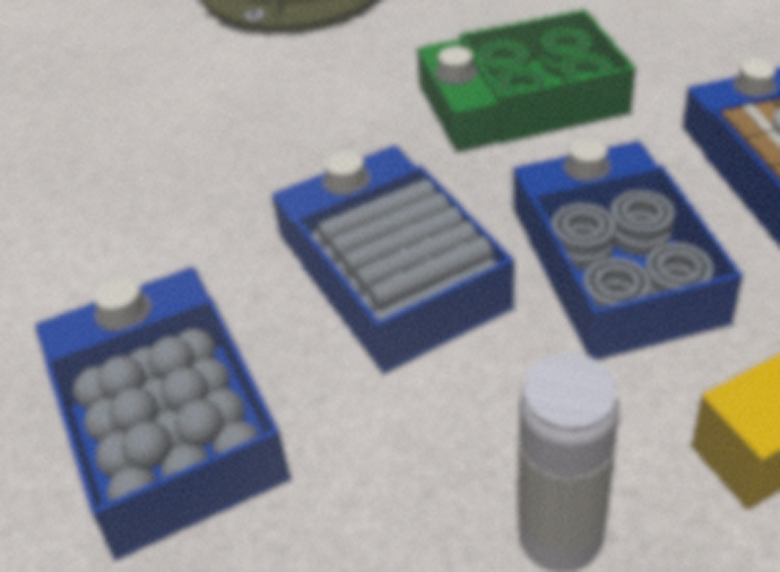

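The crop confirms who is who: in the scene view balls are at left, pins in the middle, and blue with grey rings to their right. The green one at (265,155) is the look-alike. Next I measure the key tops in both views.

```bash
cat > h.py <<'E'
import numpy as np
def ray(c,u,v):
    d=c["pose"][:3,:3]@np.linalg.inv(c["K"])@np.array([u,v,1.]);return c["pose"][:3,3],d/np.linalg.norm(d)
def onz(c,u,v,z):
    o,d=ray(c,u,v);return o+d*(z-o[2])/d[2]
def tri(r):
    A=sum(np.eye(3)-np.outer(d,d) for o,d in r);b=sum((np.eye(3)-np.outer(d,d))@o for o,d in r);return np.linalg.solve(A,b)
E
python3 - <<'E'
from cell import vision
import cv2,numpy as np
from h import *
b=cv2.imread("pics/side0.png");cs=vision.get_calibration("side");cc=vision.get_calibration("scene")
g=b.min(2)
S={'balls':((135,243),(386,157)),'pins':((222.4,192.4),(377,207)),'rings':((316,187.6),(287,246)),'cartons':((381,157),(217,341))}
for k,(p,q) in S.items():
    m=(g>185).astype(np.uint8)
    n,l,st,ce=cv2.connectedComponentsWithStats(m,connectivity=4)
    i=l[q[1],q[0]];u,v=ce[i]
    P=onz(cs,u,v,.07);Q=onz(cc,*p,.07);T=tri([ray(cs,u,v),ray(cc,*p)])
    ys,xs=np.where(l==i)
    E=[onz(cs,x,y,.07)[:2] for x,y in zip(xs,ys)]
    print(k,st[i],(u.round(1),v.round(1)),'side',P.round(4),'scene',Q.round(4),'tri',T.round(4),'ext',np.ptp(E,axis=0).round(3),'r',np.hypot(*P[:2]).round(3))
E
```

```text
balls [     0     94    560    326 102399] (np.float64(306.9), np.float64(283.8)) side [0.4391 0.1491 0.07  ] scene [ 0.5046 -0.2899  0.07  ] tri [ 0.4797 -0.1696 -0.0858] ext [0.723 1.059] r 0.464
pins [370 203  16   9 118] (np.float64(377.4), np.float64(207.2)) side [ 0.4328 -0.0917  0.07  ] scene [ 0.4378 -0.0923  0.07  ] tri [ 0.434  -0.0922  0.0684] ext [0.029 0.03 ] r 0.442
rings [278 240  18  12 181] (np.float64(286.4), np.float64(245.5)) side [0.5103 0.096  0.07  ] scene [0.5162 0.094  0.07  ] tri [0.5124 0.095  0.0677] ext [0.03  0.029] r 0.519
cartons [205 333  25  21 416] (np.float64(216.7), np.float64(343.1)) side [0.4783 0.2975 0.07  ] scene [0.4858 0.2932 0.07  ] tri [0.481  0.2965 0.0663] ext [0.03 0.03] r 0.563
```

```bash
python3 - <<'E'
from cell import vision
import cv2,numpy as np
from h import *
b=cv2.imread("pics/side0.png");cs=vision.get_calibration("side")
g=b.min(2)[145:175,374:398]
print(g[4:22:1,::2])
m=np.zeros((420,560),np.uint8)
m[145:175,374:398]=g>190
m[:150]=0
n,l,st,ce=cv2.connectedComponentsWithStats(m,connectivity=4)
for i in range(1,n):
  if st[i][4]>8: print(st[i],ce[i],onz(cs,*ce[i],.07))
print(onz(cs,385.2,157.6,.07))
E
python3 -m inch '{"dp":[[0,0,0],[0,0,0],[0,0,0]],"turn":[8.65,8.65,8.65]}' 1 20
```

```text
[[ 86 135 173 204 226 225 225 226 226 227 227 225]
 [ 25  54  88 131 178 225 225 225 224 225 226 226]
 [ 14  13  24  51 110 222 227 227 225 226 226 226]
 [ 16  17   8  22  83 219 225 227 228 226 225 225]
 [ 13  17  17  50 104 179 197 221 227 227 226 225]
 [ 20  16  54 134 194 207 188 183 202 226 225 227]
 [ 47  18 115 218 230 232 225 210 168 166 199 224]
 [ 91  27 151 236 233 233 231 231 209 109 125 169]
 [118  32 148 236 234 232 232 232 232 130  57  89]
 [111  32 117 219 235 234 234 235 234 140  36  43]
 [ 79  27  92 161 216 231 233 233 209 110  41  42]
 [ 47  43  87 108 156 184 192 190 150  71  42  44]
 [ 32  82  95  93 106 122 129 126 107  54  44  43]
 [ 41 112  96  98  97 101 104 100  96  57  45  37]
 [ 53 126  95  98  98 102 102  99 100  67  44  29]
 [ 54 120 100  99 102 102 101  97 101  90  41  25]
 [ 49 101 111 100 102 100 101  99 109 106  38  16]
 [ 44  71 106 108 103 105 103 105 118  98  30  13]]
[383 150  15   6  68] [391.10294118 151.92647059] [ 0.49630112 -0.32209542  0.07      ]
[379 154  13   7  63] [384.88888889 156.98412698] [ 0.49839092 -0.28950323  0.07      ]
[ 0.49665877 -0.28707911  0.07      ]
time_s: 0.48
tool_pos: [0.2842, -0.5842, 0.2219]
tool_rot: [180.0, 0.1, -90.3]
force: [0.2, 0.6, -1.4]
grip_width: 0.0648
```

```bash
python3 -m inch '{"dp":[[-0.0566,-0.019,0],[-0.0566,-0.019,0],[-0.0566,-0.019,0],[-0.0566,-0.019,0],[-0.0566,-0.019,0],[-0.0566,-0.019,0],[-0.0566,-0.019,0],[-0.0566,-0.019,0]],"turn":[0,0,0,0,0,0,0,0]}'
python3 -m inch '{"dp":[[-0.0566,-0.019,0.0125],[-0.0566,-0.019,0.0125],[-0.0566,-0.019,0.0125],[-0.0566,-0.019,0.0125],[0,0,0],[0,0,0]],"turn":[0,0,0,0,0,0]}'
python3 - <<'E'
from cell import vision,sensors
import cv2
c=vision.get_calibration("wrist");print(c["K"],c["pose"])
cv2.imwrite("pics/w1.png",vision.read_camera("wrist"))
E
```

```text
time_s: 1.48
tool_pos: [0.4365, -0.1298, 0.2224]
tool_rot: [-180.0, -0.0, -90.0]
force: [1.4, -0.0, -0.2]
grip_width: 0.0003
time_s: 2.22
tool_pos: [0.512, 0.0941, 0.172]
tool_rot: [179.9, -0.0, -90.0]
force: [-0.7, 0.4, -0.1]
grip_width: 0.0003
[[363.75613423   0.         277.00199163]
 [  0.         363.75613423 207.56224432]
 [  0.           0.           1.        ]] [[ 8.41521752e-04 -9.62770735e-01 -2.70317967e-01  5.85167862e-01]
 [-9.99999264e-01 -5.74028071e-04 -1.06860712e-03  9.29742929e-02]
 [ 8.73653561e-04  2.70318668e-01 -9.62770510e-01  3.32919899e-01]
 [ 0.00000000e+00  0.00000000e+00  0.00000000e+00  1.00000000e+00]]
```

View pics/w1.png

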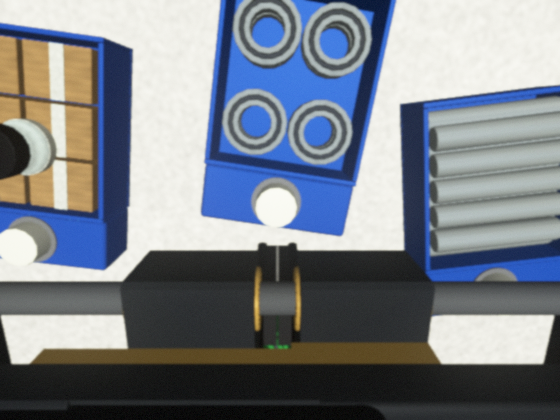

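The wrist view shows the blue bin of rings with its white key at about (275,207). The cartons bin is at left and the pins bin at right.

```bash
cat > wk.py <<'E'
import cv2,sys,numpy as np
from h import *
from cell import vision
def meas(img,c,u,v,zs=(.07,.058)):
    g=img.min(2);n,l,st,ce=cv2.connectedComponentsWithStats((g>200).astype(np.uint8),connectivity=4)
    i=l[v,u];x,y,w,h,a=st[i];print(st[i],ce[i])
    cx,cy=ce[i]
    for z in zs: print(z,onz(c,cx,cy,z).round(4),'width mm',1e3*np.ptp([onz(c,x-.5,cy,z)[1],onz(c,x+w-.5,cy,z)[1]]).round(4))
E
python3 - <<'E'
from wk import *
meas(cv2.imread("pics/w1.png"),vision.get_calibration("wrist"),275,207)
E
```

```text
[    0     0   560   281 54061] [277.86110135 115.40036255]
0.07 [0.5787 0.0911 0.07  ] width mm 393.0
0.058 [0.5784 0.091  0.058 ] width mm 410.9
```

```bash
sed -i 's/(g>200)/(g>TH)/; s/^def meas/TH=235\ndef meas/' wk.py
python3 - <<'E'
from wk import *
im=cv2.imread("pics/w1.png");print(im.min(2)[180:236:3,275]);print(im.min(2)[207,248:304:3])
meas(im,vision.get_calibration("wrist"),275,207)
E
```

```text
[155 135 126 239 245 244 244 244 243 242 242 242 242 241 241 239 229 230
 235]
[ 61  92 163 237 242 243 243 242 243 242 243 243 242 242 243 242 210 131
  62]
[ 257  189   38   38 1108] [275.74277978 207.1633574 ]
0.07 [0.5119 0.0927 0.07  ] width mm 28.5
0.058 [0.5085 0.0927 0.058 ] width mm 29.8
```

Wrist, side and scene agree on the rings key at about (0.512, 0.093), within a few mm. I'll descend to just above it, then press in small steps while watching the force.

```bash
python3 -m inch '{"dp":[[0.001,0,0.04],[0,0,0.035],[0,0,0.017],[0,0,0]],"turn":[0,0,0,0]}'
python3 -m inch '{"dp":[[0,0,0.003],[0,0,0.003],[0,0,0.003],[0,0,0]],"turn":[0,0,0,0]}'
```

```text
time_s: 2.78
tool_pos: [0.5119, 0.0925, 0.08]
tool_rot: [179.9, -0.0, -90.1]
force: [-0.3, 0.2, 0.2]
grip_width: 0.0007
time_s: 3.28
tool_pos: [0.5123, 0.0936, 0.0715]
tool_rot: [180.0, -0.0, -90.0]
force: [0.7, 0.8, 0.0]
grip_width: 0.0005
```

```bash
python3 -m inch '{"dp":[[0,0,0.003],[0,0,0.003],[0,0,0.003],[0,0,0]],"turn":[0,0,0,0]}'
python3 -m inch '{"dp":[[0,0,0.002],[0,0,0.002],[0,0,0]],"turn":[0,0,0]}'
```

```text
time_s: 3.78
tool_pos: [0.5123, 0.0937, 0.0622]
tool_rot: [180.0, 0.0, -90.0]
force: [-0.3, -0.6, 0.6]
grip_width: 0.0007
time_s: 4.15
tool_pos: [0.5124, 0.0937, 0.0585]
tool_rot: [180.0, -0.0, -90.0]
force: [-0.5, 0.2, 0.9]
grip_width: 0.0004
```

```bash
python3 -m inch '{"dp":[[0,0,0.001],[0,0,0.001]],"turn":[0,0]}'
python3 - <<'E'
from cell import vision,sensors
import cv2
o=sensors.get_obs();print(o["tool_pos"],o["force"])
im=vision.read_camera("side");cv2.imwrite("pics/s1.png",cv2.resize(im[180:320,190:390],None,fx=4,fy=4,interpolation=cv2.INTER_CUBIC))
E
```

```text
time_s: 4.4
tool_pos: [0.5124, 0.0936, 0.0567]
tool_rot: [-180.0, -0.0, -90.0]
force: [-1.6, 0.3, 5.3]
grip_width: 0.0
[0.5124159  0.09364958 0.05671317] [-1.61867264  0.29958724  5.27663884]
```

View pics/s1.png

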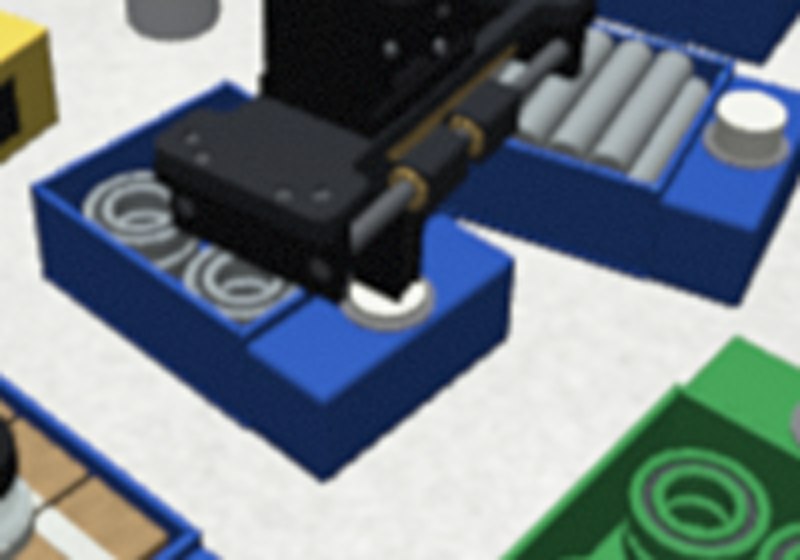

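The crop shows the fingertips on the rings key at about (387,300), with the key nearly flush with its collar. At 5.3 N and z = 0.0567 it has met the soft stop. Now I lift and check.

```bash
python3 -m inch '{"dp":[[0,0,-0.01],[0,0,-0.03],[0,0,-0.05],[0.05,0.002,-0.02],[0.0554,0.002,0],[0.0554,0.002,0],[0.0554,0.002,0],[0.0554,0.002,0]],"turn":[0,0,0,0,0,0,0,0]}'
python3 -m inch '{"dp":[[0.0554,0.002,0],[0.0554,0.001,0],[0,0,0],[0,0,0]],"turn":[0,0,0,0]}'
python3 - <<'E'
from wk import *
c=vision.get_calibration("wrist")
cv2.imwrite("pics/w2.png",vision.read_camera("wrist"))
im=vision.read_camera("side");cv2.imwrite("pics/s2.png",cv2.resize(im[180:320,190:390],None,fx=4,fy=4,interpolation=cv2.INTER_CUBIC))
w=cv2.imread("pics/w2.png")
g=w.min(2);n,l,st,ce=cv2.connectedComponentsWithStats((g>235).astype(np.uint8),connectivity=4)
for i in range(1,n):
  if 400<st[i][4]<3000: print(st[i],ce[i],onz(c,*ce[i],.07))
E
```

```text
time_s: 5.45
tool_pos: [0.502, -0.1797, 0.1669]
tool_rot: [-180.0, -0.0, -90.0]
force: [0.6, 0.4, 0.2]
grip_width: 0.0006
time_s: 5.95
tool_pos: [0.4993, -0.288, 0.1663]
tool_rot: [180.0, 0.1, -90.0]
force: [0.3, 0.9, 0.1]
grip_width: 0.0005
```

View pics/w2.png

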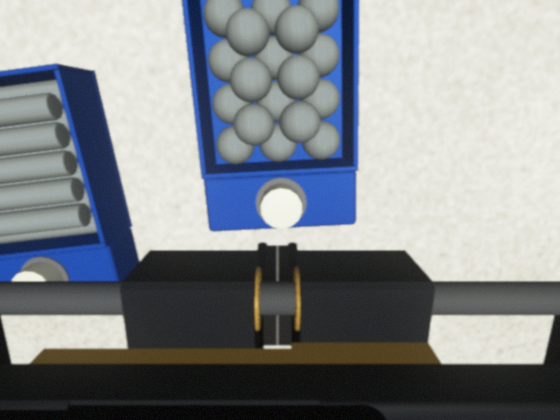

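View pics/s2.png

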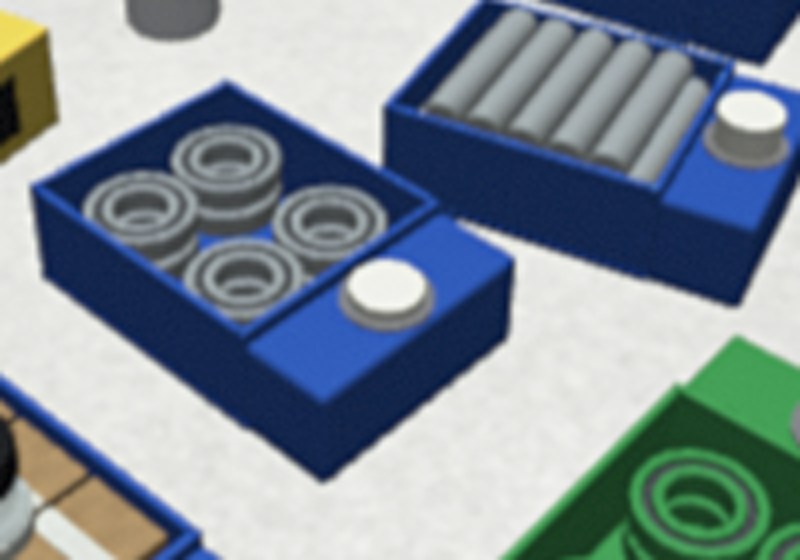

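The rings key at crop (387,285) stays down and its bin has not moved. In the wrist view the balls key is at about (282,207), so I compute its position.

Run:
```python
from wk import *
import wk; wk.TH=228
c=vision.get_calibration("wrist");w=cv2.imread("pics/w2.png")
g=w.min(2);print(g[182:235:2,282]);print(g[207,250:314:2])
meas(w,c,282,207)
```

```text
[136 114 113 179 235 236 236 236 235 235 233 234 235 233 233 233 232 232
 232 232 230 231 230 224 219 223 222]
[ 50  50  58 104 138 176 228 233 232 232 233 232 233 234 234 234 232 233
 233 233 232 234 233 232 233 227 168 131  80  54  54  53]
[ 262  190   38   37 1096] [280.97536496 207.79835766]
0.07 [ 0.5006 -0.2911  0.07  ] width mm 27.900000000000002
0.058 [ 0.4973 -0.2912  0.058 ] width mm 29.2
```

```bash
python3 -m inch '{"dp":[[0.002,0,0.04],[0,0,0.035],[0,0,0.018],[0,0,0.002],[0,0,0.003],[0,0,0.003],[0,0,0.003],[0,0,0]],"turn":[0,0,0,0,0,0,0,0]}'
python3 -m inch '{"dp":[[0,0,0.002],[0,0,0.002],[0,0,0]],"turn":[0,0,0]}'
```

```text
time_s: 7.05
tool_pos: [0.5002, -0.2909, 0.0631]
tool_rot: [-179.9, -0.0, -90.0]
force: [0.7, 1.1, 2.1]
grip_width: 0.0006
time_s: 7.42
tool_pos: [0.4995, -0.291, 0.0585]
tool_rot: [-180.0, -0.0, -90.0]
force: [1.6, -0.9, 1.3]
grip_width: 0.0007
```

```bash
python3 -m inch '{"dp":[[0,0,0.001],[0,0,0.001]],"turn":[0,0]}'
```

```text
time_s: 7.68
tool_pos: [0.4995, -0.2909, 0.0569]
tool_rot: [-180.0, -0.0, -90.0]
force: [0.8, 0.2, 5.3]
grip_width: 0.0004
```

The balls key is at its stop (5.3 N, z = 0.0569). Now I lift and go to the pins bin.

```bash
python3 -m inch '{"dp":[[0,0,-0.01],[0,0,-0.03],[0,0,-0.05],[-0.05,0.0163,-0.02],[-0.05,0.0163,0],[-0.05,0.0163,0],[-0.049,0.0163,0],[0,0,0]],"turn":[0,0,0,0,0,0,0,0]}'
python3 -m inch '{"dp":[[0,0,0]],"turn":[0]}'
python3 - <<'E'
from wk import *
c=vision.get_calibration("wrist");w=vision.read_camera("wrist")
cv2.imwrite("pics/w3.png",w)
im=vision.read_camera("side");cv2.imwrite("pics/s3f.png",im);cv2.imwrite("pics/s3.png",cv2.resize(im[120:260,260:440],None,fx=4,fy=4,interpolation=cv2.INTER_CUBIC))
g=w.min(2)
for th in(228,232,235):
  n,l,st,ce=cv2.connectedComponentsWithStats((g>th).astype(np.uint8),connectivity=4)
  for i in range(1,n):
    if 400<st[i][4]<3000: print(th,st[i],ce[i],onz(c,*ce[i],.07))
E
```

```text
time_s: 8.68
tool_pos: [0.4324, -0.0883, 0.1664]
tool_rot: [179.9, -0.0, -89.7]
force: [-0.6, -0.8, -0.5]
grip_width: 0.0001
time_s: 8.8
tool_pos: [0.4337, -0.0925, 0.1665]
tool_rot: [180.0, -0.1, -90.0]
force: [-0.2, -0.1, 0.8]
grip_width: 0.0003
228 [   0   79   35   41 1064] [16.38815789 99.0093985 ] [0.51102895 0.0826954  0.07      ]
228 [532  96  28  40 905] [546.98342541 116.17790055] [ 0.49979195 -0.27949563  0.07      ]
228 [ 259  190   38   38 1103] [277.74433364 208.18495014] [ 0.43411894 -0.09449911  0.07      ]
232 [260 191  36  26 562] [278.56049822 201.48576512] [ 0.4392113  -0.09509252  0.07      ]
```

View pics/w3.png

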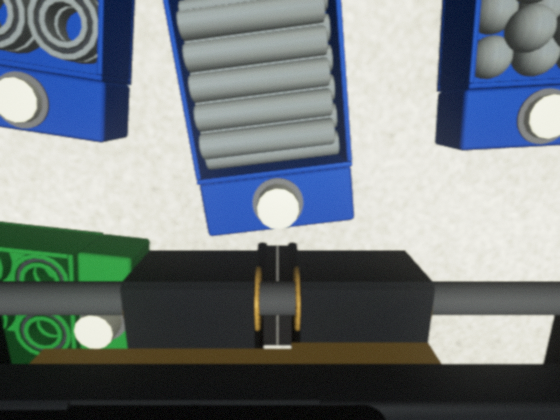

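View pics/s3.png

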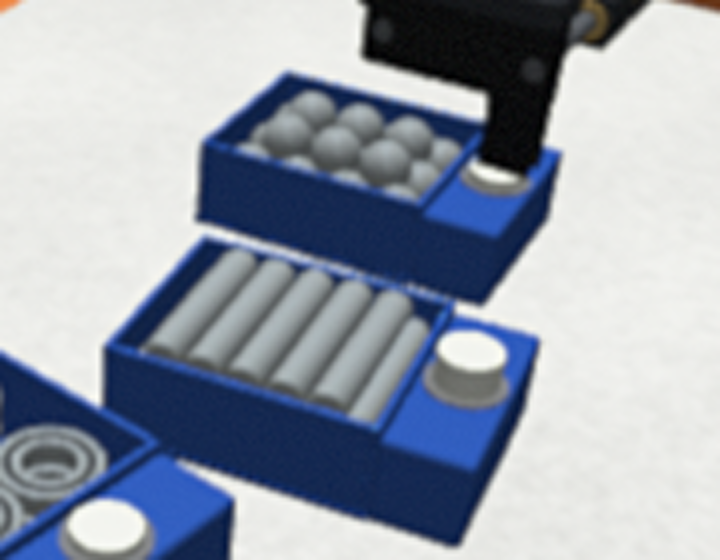

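The wrist view shows the pins key centred at (278,208), i.e. (0.434, -0.094). The balls key at (547,116) looks flush. Now I press the pins key.

```bash
python3 -m inch '{"dp":[[0.0015,0,0.04],[0,0,0.035],[0,0,0.018],[0,0,0.002],[0,0,0.003],[0,0,0.003],[0,0,0.003],[0,0,0]],"turn":[0,0,0,0,0,0,0,0]}'
python3 -m inch '{"dp":[[0,0,0.002],[0,0,0.002],[0,0,0]],"turn":[0,0,0]}'
python3 -m inch '{"dp":[[0,0,0.001],[0,0,0.001]],"turn":[0,0]}'
```

```text
time_s: 9.9
tool_pos: [0.4346, -0.0934, 0.0627]
tool_rot: [-179.9, -0.0, -90.0]
force: [0.5, 0.3, -0.1]
grip_width: 0.0002
time_s: 10.28
tool_pos: [0.4344, -0.0932, 0.0585]
tool_rot: [-180.0, 0.0, -90.0]
force: [0.5, -1.2, 1.0]
grip_width: 0.0003
time_s: 10.52
tool_pos: [0.4344, -0.0932, 0.0568]
tool_rot: [-180.0, -0.0, -90.0]
force: [-0.6, -0.2, 4.8]
grip_width: 0.0002
```

```bash
python3 -m inch '{"dp":[[0,0,-0.01],[0,0,-0.03],[0,0,-0.05],[0,0,-0.06],[0,0,-0.06],[0,0,-0.05],[0,0,0],[0,0,0]],"turn":[0,0,0,0,0,0,0,0]}'
python3 - <<'E'
from wk import *
s=vision.read_camera("side");c=vision.read_camera("scene");cv2.imwrite("pics/s4f.png",s);cv2.imwrite("pics/c4f.png",c)
cv2.imwrite("pics/s4.png",cv2.resize(s[110:410,100:460],None,fx=2,fy=2,interpolation=cv2.INTER_CUBIC))
cv2.imwrite("pics/c4.png",cv2.resize(c[130:350,90:450],None,fx=2.2,fy=2.2,interpolation=cv2.INTER_CUBIC))
a=cv2.imread("pics/side0.png");b=cv2.imread("pics/scene0.png")
d=np.hstack([cv2.absdiff(a,s),cv2.absdiff(b,c)]).max(2);cv2.imwrite("pics/d4.png",cv2.resize(np.clip(d.astype(int)*3,0,255).astype(np.uint8),(800,300)))
E
```

```text
time_s: 11.52
tool_pos: [0.4336, -0.0929, 0.3159]
tool_rot: [179.9, 0.0, -90.0]
force: [-0.7, 0.2, -0.9]
grip_width: 0.0006
```

View pics/s4.png

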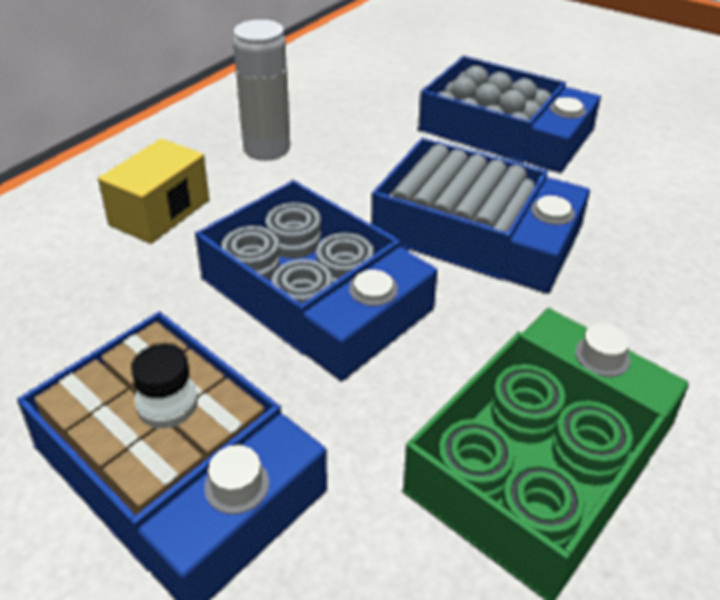

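View pics/c4.png

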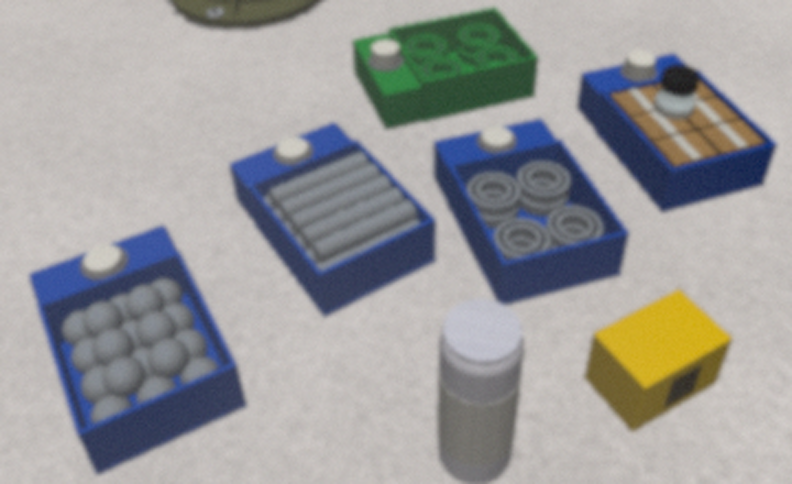

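View pics/d4.png

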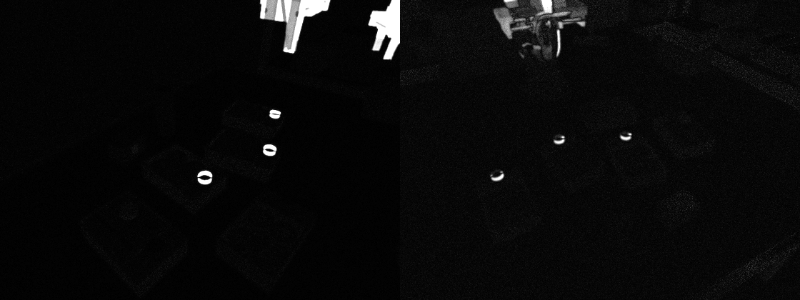

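Both views show the rings, balls and pins keys down and the cartons and green keys up. In the difference image only the three keys and the arm have changed, so no bin, jar, carton or can moved. The robot is clear, so I hand in.

```bash
python3 -c "
from cell import env
print(env.sign_off())"
```

```text
the job is handed in; nothing more can be done
None
```

I pressed the keys in the order asked: bearing rings, then steel balls, then straight pins. I used the closed fingertips. Each press ended about 1 mm into the soft stop, at 5.3, 5.3 and 4.8 N. Then I lifted clear and handed in at about 11.6 s of the 48 s allowed.

**Last checks:** before-and-after differences in both fixed cameras showed only the three keys (and the arm) changed. The key on the bin of cartons and the green look-alike are still up. No bin, the jar, the yellow carton or the can moved visibly.

**Disagreement:** the side and scene cameras differed by 5–7 mm in x on the key positions. The wrist camera settled it, placing each key within about 2 mm of where I pressed. No check failed.

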